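# Index the board carriage under the inspection microscope and take the picture

## Task

Push the circuit-board carriage along its rails until it clicks into its notch under the microscope lens, and stop there without running it on through the notch. Then press the blue shutter button down to take the picture and let it go. Leave the board in its nest untouched, and do not pick up or shove the other things on the bench.

Things in the scene. Friction and masses are not known exactly. Their poses are not given: they have to be found in the camera images.
- stage: Fixed microscope stand with shuttle stage. Black base plate 180 mm (its x) by 600 mm (its y), 15 mm thick; two steel guide rails along its y, tops 30 mm above the bench, red end stops 35 mm high 293 mm either side of the origin. Origin: underside of the base, on the lens axis; x points away from the robot to the round column (160 mm behind the lens axis, 345 mm tall), z up.
- lens (a point): Bottom centre of the lens with its white ring light (64 mm across), 190 mm above the bench, straight over the stage's origin; axes as the stage's. The white camera above it (46 mm square) ends 335 mm above the bench; an arm joins it to the column.
- notch (a point): Middle of the notch, a gap 11 mm wide in the steel index bar (top 30 mm above the bench) on the near side of the stage, 75 mm in front of the lens axis, yellow marks on either side. Axes as the stage's. The carriage is home when the red line on its plunger strip stands over it.
- carriage (a joint): Carriage position along the stage's y, m: 0 = in the notch, board centred under the lens; positive towards +y (robot's left). Starts positive, 0.065 to 0.13; range -0.14 to 0.15. Runs with about 2 N drag. From about 4 mm short of 0 its spring ball drops into the notch and pulls the carriage home (the resistance dips to nothing); then it takes about 18 N to push it out, and nothing stops it beyond.
- push_pad (a point): Centre of the outer face of the orange rubber pad on the carriage's +y end, 59 mm above the bench, 114 mm from the carriage's middle; the face looks along the stage's +y. Pad 90 mm wide, 44 to 74 mm above the bench. Axes as the stage's. Carriage: grey nest on aluminium, 124 mm wide plus a 22 mm plunger strip on the near side, top 75 mm above the bench, about 1 kg.
- far_pad (a point): Centre of the outer face of the like pad on the -y end of the carriage, 59 mm above the bench; the face looks along the stage's -y.
- nest (a point): Centre of the floor of the pocket in the carriage's nest, 70 mm above the bench; the pocket is 106 by 156 mm and 5 mm deep.
- board: Green circuit board with parts on it, 100 by 150 by 2 mm (parts up to 12 mm high), lying loose on two locating pins in the pocket of the carriage: it rides along and could be lifted straight off. Origin at the centre of its underside, z up. It is not to be touched.
- shutter (a joint): Travel of the shutter button in m: 0 = out, 0.006 = fully down. It springs back; fully down takes about 4 N.
- shutter_top (a point): Centre of the top of the blue shutter button, 30 mm across, on a low grey console at the near right corner of the stage; its top is 44 mm above the bench and it is pressed straight down. Beside it on the console stands a small black dimmer knob (18 mm across, 32 mm high above the bench).
- multimeter: Red multimeter lying flat, 185 by 90 by 37 mm; origin at the centre of its underside. Bystander.
- tape_roll: Roll of olive tape lying flat, 104 mm across, 48 mm high; origin at the centre of its underside. Bystander.
- solder_spool: Solder spool standing upright, 60 mm across, 50 mm high; origin at the centre of its underside. Bystander.
- screwdriver: Blue screwdriver lying flat, 170 mm long, up to about 30 mm high; its x axis runs along it from the handle to the tip. Bystander.
- pliers: Pliers with red handles lying flat, 140 mm long, 76 mm wide, 16 mm high; origin on the bench near the pivot, x towards the jaws. Bystander.
- battery_holder: Small black battery holder with a green cell, 70 by 26 by 20 mm; origin at the centre of its underside. Bystander.
- flux_tin: Small open aluminium tin, 62 mm across, 24 mm high; origin at the centre of its underside. Bystander.

How it is judged:
By the outcome, as a careful person would: the job done as asked, in the order asked, and still so for the second after the job is handed in, with the robot touching nothing.
It also fails if it takes over 58 s, if anything falls off the work surface, if the arm or the gripper's body presses on something with over 40 N, if the wrist force passes 120 N, or if a joint passes its speed limit or range.

## Robot

A 7-joint arm with a two-finger parallel gripper is mounted at the origin on the work surface. World frame = base frame: x ahead of the robot, y to its left, z up, the work surface at z = 0. Lengths are in mm, angles in rad, forces in N, time in s.
With the tool pointing down it reaches from about 400 to 875 mm from the base axis. Payload 4.4 kg.
Tool frame: the origin (TCP) lies at the very end of the fingers, on their centre line; the grasp point (between the pads) lies 19 mm behind it (ctrl.grasp_offset is the distance from the TCP to the grasp point, in mm); z points along the fingers, y is the line along which they close (so a half turn about z gives the same grasp; the last joint's range is limited). The gripper opens to 85 mm and grips with 20 to 120 N. Pads are 22 mm wide; open, the fingers measure 114 mm over their backs; the gripper's body (76 mm by 85 mm) begins 54 mm behind the grasp point. The pads swing forward as they close: fully open they stand 13 mm farther back than shut.
Start: joints at [1.205, 0.628, 0.038, 1.517, -0.027, 0.996, -0.02], TCP at [191.992, -621.013, 231.313] pointing down, gripper open.
Joint ranges: [-3.06, 3.06], [-0.37, 2.12], [-1.25, 1.32], [0.18, 2.47], [-1.1, 4.24], [0.23, 1.98], [-2.94, 2.94]. Speed limits (rad/s): [2.57, 2.57, 3.14, 3.14, 3.14, 3.14, 3.14].

## Interface

Orientations are given as [roll, pitch, yaw] about the fixed x, y, z axes, in that order (R = Rz(yaw) Ry(pitch) Rx(roll)).
In Python, from cell import status, cams, ctrl gives the robot as it stands.
- The arm moves only by the tool move_arm, never from a script. Its argument "plan" is a list of rows, each a list of 3 entries, a list of its own where there are three numbers: the shift along the world's x, y, z in mm, then the turn, a rotation vector about the world's x, y, z in degrees, then the opening, from 0 (shut) to 1 (fully open). In form: [[[x, y, z], [wx, wy, wz], gripper], ...]. A call has 1 to 10 rows; each row shifts and turns the commanded pose from where the row before left it; what a row does not reach is not made up. A row lasts 1/8 s, in which the tool goes at most 62.5 mm and 10.7 degrees, less where a joint would pass 70% of its speed; a pose out of reach is approached as far as the arm can. A call with a gripper value outside its range is refused whole. The fingers move at their own pace and stop on an object; the grip force is fixed at half the most. Time passes only in rows, so rows that do not move let the fingers close. It gives the time, the measured TCP pose, the force, the opening and the grip force at its end, in the units of the state.
- status.read_state(): the state, without advancing time (a new reading comes with each control period).
- cams.get_image(name): name is "scene" or "top" or "wrist"; returns the picture (420x560x3 uint8, blue, green, red); there is no depth.
- cams.camera_params(name): a dict with "K" (3x3 intrinsics, pixels), "pose" (4x4, takes a point from camera to world coordinates); the wrist camera has in their place "tool_from_camera" (4x4, takes a point from camera to tool coordinates, whose origin is the TCP and whose axes are the flange's). Camera axes: x right, y down, z forward; pixel columns grow to the right and rows downward; lengths in mm; the calibration is good to about 2 mm. A picture is of the moment at which its call begins: read the wrist's pose just before it. camera_params takes no time and is no camera call.
- ctrl.finish_job(): hands the job in; it is judged then, once.
The state is a dict: "clock": time; "qpos": joint angles; "qd": joint speeds; "tau": joint torques, N m; "eef_pos": TCP position; "tool_rot": TCP orientation; "force": force on the tool from outside, world axes, zero at the start; "torque": the same for the moment, N m; "width": finger opening in mm; "gripper_force": force on a finger pad.
Only numpy, scipy, OpenCV 4.12 (cv2) and the standard library are available. Lean on these libraries where they do the work, as an engineer would, in place of code of your own. Each camera call takes 0.05 s, during which the arm holds its last target. There are 200 camera calls.

## Working session

There is one attempt and no reset: what is moved stays moved. The work goes in short steps, Python scripts to look and compute and a tool call to move; the robot and the scene stay as the last step left them, time stands still between calls to the robot, and variables do not carry over. Pictures are saved under pics/ and viewed, at most 10 in all, crops included, and the job is handed in when it is done.

Besides the shell and the picture viewer there is one more tool, called after ">>>" as name([rows], argument=value, ...), one row to a line, values as JSON. move_arm: Moves the arm, as the interface text tells. Its arguments: {"type":"object","properties":{"plan":{"type":"array","items":{"type":"array"}}},"required":["plan"]}

```bash
mkdir -p pics
python3 - <<'E'
from cell import status,cams,ctrl
import cv2,numpy as np
np.set_printoptions(precision=3,suppress=True)
s=status.read_state();print(s)
for n in("scene","top"):
    cv2.imwrite(f"pics/{n}0.png",cams.get_image(n))
    p=cams.camera_params(n);print(n,p["K"],p["pose"])
print(cams.camera_params("wrist"))
E
```

```text
{'clock': 0.0, 'qpos': array([ 1.205,  0.629,  0.038,  1.518, -0.027,  0.996, -0.02 ]), 'qd': array([ 0.   , -0.   , -0.001, -0.001,  0.001,  0.   ,  0.001]), 'tau': array([ -0.   , -56.34 ,   1.226, -19.345,   0.011,   0.011,  -0.   ]), 'eef_pos': array([ 191.816, -620.412,  230.424]), 'tool_rot': array([-3.14,  0.  ,  0.3 ]), 'force': array([ 0.214, -0.389, -0.52 ]), 'torque': array([0.062, 0.008, 0.013]), 'gripper_force': 0.0, 'width': 85.75263171626328}
scene [[384.221   0.    283.791]
 [  0.    384.221 202.157]
 [  0.      0.      1.   ]] [[ -0.747   0.543  -0.383 971.618]
 [  0.665   0.607  -0.435 405.777]
 [ -0.004  -0.58   -0.815 919.285]
 [  0.      0.      0.      1.   ]]
top [[531.203   0.    285.607]
 [  0.    531.203 208.334]
 [  0.      0.      1.   ]] [[   0.009   -0.998    0.062  535.456]
 [  -1.      -0.01    -0.005  -11.694]
 [   0.005   -0.062   -0.998 1188.348]
 [   0.       0.       0.       1.   ]]
{'K': array([[327.908,   0.   , 284.311],
       [  0.   , 327.908, 212.834],
       [  0.   ,   0.   ,   1.   ]]), 'tool_from_camera': array([[  -0.001,   -0.966,   -0.258,   65.349],
       [   1.   ,   -0.001,   -0.   ,    0.223],
       [  -0.   ,   -0.258,    0.966, -141.669],
       [   0.   ,    0.   ,    0.   ,    1.   ]])}
```

View pics/scene0.png

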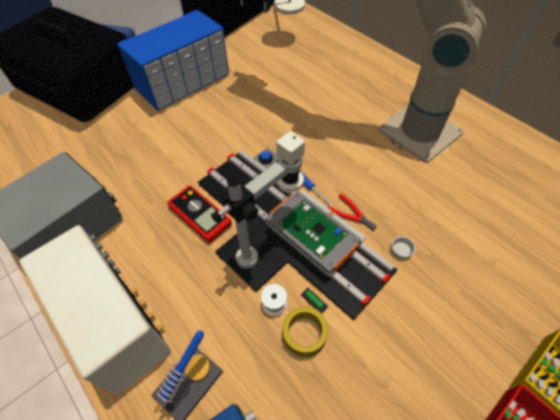

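View pics/top0.png

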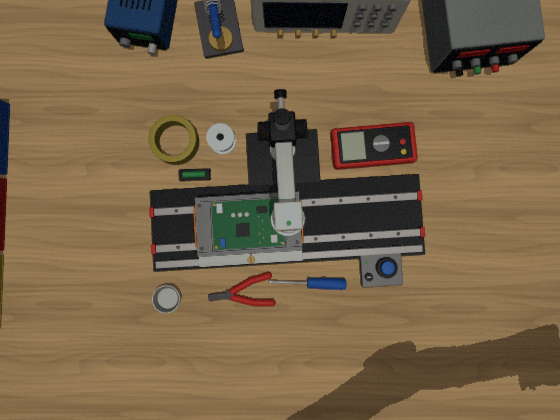

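The top view shows the stage from (152,190) to (425,265), the carriage around x=195–303, the blue button at (388,268), the pliers at (245,290) and the screwdriver at (310,283). I'll measure next.

```bash
cat > h.py <<'E'
from cell import status,cams,ctrl
import cv2,numpy as np
from scipy.spatial.transform import Rotation as R
np.set_printoptions(precision=1,suppress=True)
def ray(K,T,uv,z):
    d=T[:3,:3]@np.linalg.solve(K,[uv[0],uv[1],1]);o=T[:3,3]
    return o+d*(z-o[2])/d[2]
def P(n,uv,z):
    p=cams.camera_params(n);return ray(p["K"],p["pose"],uv,z)
def proj(n,X):
    p=cams.camera_params(n);c=np.linalg.inv(p["pose"])@np.r_[X,1];q=p["K"]@c[:3];return q[:2]/q[2]
def blobs(im,lo,hi,amin=8):
    m=cv2.inRange(cv2.cvtColor(im,cv2.COLOR_BGR2HSV),lo,hi)
    n,l,s,c=cv2.connectedComponentsWithStats(m)
    return [(c[i],s[i]) for i in range(1,n) if s[i][4]>=amin]
E
python3 - <<'E'
from h import *
im=cv2.imread("pics/top0.png")
for nm,lo,hi,z in(("red",(0,140,90),(6,255,255),35),("red2",(174,140,90),(180,255,255),35),("orange",(7,130,90),(22,255,255),59),("yellow",(22,130,120),(34,255,255),30),("blue",(100,150,60),(125,255,255),44)):
    for c,s in blobs(im,lo,hi,5): 
        if 140<c[0]<440 and 160<c[1]<320: print(nm,c,s,P("top",c,z))
cv2.imwrite("pics/crop.png",cv2.resize(im[170:300,140:440],None,fx=2.65,fy=2.65,interpolation=cv2.INTER_CUBIC))
E
```

```text
red [419.4 195.3] [417 191   5  10  40] [ 638.  -308.8   35. ]
red [151.  211.6] [149 207   5  10  47] [596.7 274.9  35. ]
red [422.4 231.8] [420 227   5  10  38] [ 558.5 -315.    35. ]
red [152.8 248.8] [151 244   5  10  43] [516.2 269.2  35. ]
red [250.7 291.4] [229 272  47  34 576] [426.7  56.2  35. ]
orange [411.  162.6] [407 161   9   3   9] [ 706.1 -285.1   59. ]
orange [387. 165.] [385 165   5   1   5] [ 700.3 -233.5   59. ]
orange [398.5 164. ] [396 164   6   1   6] [ 702.7 -258.2   59. ]
orange [336.5 168.6] [333 167   8   3   8] [ 691.4 -125.3   59. ]
orange [364.5 167. ] [362 167   6   1   6] [ 695.5 -185.3   59. ]
orange [374. 166.] [370 166   9   1   9] [ 697.8 -205.6   59. ]
orange [353. 168.] [350 168   7   1   7] [ 693.1 -160.6   59. ]
orange [421.8 198. ] [421 196   2   5   5] [ 630.  -307.7   59. ]
orange [194.7 227.4] [193 206   4  42  74] [562.7 175.6  59. ]
orange [302.3 235.8] [301 229   3  13  21] [547.1 -53.1  59. ]
orange [250.8 258.8] [248 255   6   8  23] [497.4  55.6  59. ]
orange [264.5 305.9] [254 304  22   3  22] [399.   25.5  59. ]
blue [222.4 242. ] [220 238   6   9  46] [532.3 118.   44. ]
blue [387.5 267.5] [381 261  14  14 149] [ 480.9 -237.1   44. ]
blue [326.5 283. ] [308 278  38  11 391] [ 446.8 -106.1   44. ]
```

View pics/crop.png

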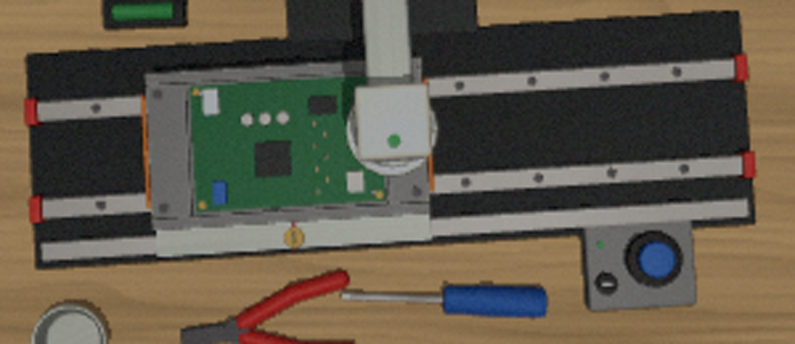

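>>> move_arm([
  [[20, 43, 0], [0, 0, 7.7], 0],
  [[20, 43, 0], [0, 0, 7.7], 0],
  [[20, 43, 0], [0, 0, 7.7], 0],
  [[20, 43, 0], [0, 0, 7.7], 0],
  [[20, 43, 0], [0, 0, 7.7], 0],
  [[20, 43, 0], [0, 0, 7.7], 0],
  [[20, 43, 0], [0, 0, 7.7], 0],
  [[20, 43, 0], [0, 0, 7.7], 0],
  [[20, 43, 0], [0, 0, 7.7], 0],
  [[20, 43, 0], [0, 0, 7.5], 0],
])

```text
clock: 1.35
eef_pos: [392.3, -189.6, 231.3]
tool_rot: [-3.142, 0.0, 1.644]
force: [0.7, 0.2, 0.0]
width: 0.3
gripper_force: 0.0
```

Run:
```python
from h import *
print(status.read_state())
im=cv2.imread("pics/top0.png")
C=np.array([577.35,-19.9]);a=.0706
S=np.array([[np.cos(a),np.sin(a)],[-np.sin(a),np.cos(a)]])
def st(uv,z): return S@(P("top",uv,z)[:2]-C)
print("pad top z74",st((194.7,227.4),74),"far",st((302.3,235.8),74))
h=cv2.cvtColor(im,cv2.COLOR_BGR2HSV)[252:266,246:257]
for v in h: print(v[:,0],v[:,1])
for z in(30,45,60): print(z,st((250.8,258.8),z))
for c,s in blobs(im[240:275,150:430],(20,100,80),(36,255,255),2): print(c+[150,240],s)
print("button",st((387.5,267.5),44))
```

```text
{'clock': 1.35, 'qpos': array([ 0.7,  0.3, -0.4,  2.1,  0.2,  0.8,  0.2]), 'qd': array([-0.6,  0. , -0.4,  0. ,  0.2,  0. , -0. ]), 'tau': array([  3.2, -36.4,  -1.5, -14.7,  -0.2,   0.2,   0. ]), 'eef_pos': array([ 392.3, -189.6,  231.3]), 'tool_rot': array([-3.1,  0. ,  1.6]), 'force': array([0.7, 0.2, 0. ]), 'torque': array([-0., -0.,  0.]), 'gripper_force': 0.0, 'width': 0.2596942723169839}
pad top z74 [ -1.3 193.5] far [-32.7 -30.4]
[20 30 30 15  9 30 30 30 20 15 20] [ 7  5  5  5 17  5  7  7  7 10  7]
[40 30 38 36  4 11 21 36 35 34 35] [ 6  6  9 12 73 35 17 11 14 16 12]
[38 45 48 43  3  6 33 34 45 37 37] [  6   9   8  14 129  53  15  13  13  14  14]
[43 38 33 30  9  8 22 36 34 40 38] [ 15  13  15  17 130 102  25  17  11  14  13]
[38 33 22 21 20 21 21 21 34 38 37] [ 13  15  48  99 134 135 125  42  13  13  14]
[34 24 21 21 20 20 20 20 28 40 40] [ 11  42 126 142 104 127 137 145  24  14  15]
[38 21 20 21 18 20 20 20 21 33 38] [ 13 102 136 140  92 120 142 143 106  15  13]
[38 20 21 21 19 20 20 20 21 27 37] [ 13 112 141 140 112 124 137 135 124  15  15]
[37 21 21 20 21 20 20 20 21 33 34] [ 15  96 137 141 106 101 138 140 114  16  13]
[37 21 21 21 21 20 20 20 22 34 41] [ 15  57 126 140 116 120 142 133  51  13  13]
[40 40 24 21 20 21 20 21 34 38 41] [ 10  10  53 120 124 141 134  84  14  13  13]
[53 42 40 23 17 16 26 35 42 34 30] [  7   9   5  43 121 119  23  14  11  16   9]
[ 78 150  81 100 177   4   6  15  98   4  30] [ 44  12  58  23  83 112  30  24  25  46  39]
[17 13 15 14 16 15 17 17 17 18 17] [ 85  84 106  95 111 108 106 111 118 121 117]
30 [-75.3  82.7]
45 [-74.8  81.8]
60 [-74.4  80.9]
[282.7 243. ] [132   2   3   3   7]
[215.9 247.1] [65  6  3  3  8]
[250.7 259.1] [97 16  8  7 40]
button [-111.5 -209.7]
```

>>> move_arm([
  [[18, 43, 0], [0, 0, 0], 0],
  [[18, 43, 0], [0, 0, 0], 0],
  [[0, 47, 0], [0, 0, 0], 0],
  [[0, 47, 0], [0, 0, 0], 0],
  [[0, 47, 0], [0, 0, 0], 0],
  [[0, 47, 0], [0, 0, 0], 0],
  [[0, 47, 0], [0, 0, 0], 0],
  [[44, 30, 0], [0, 0, 0], 0],
  [[44, 30, 0], [0, 0, 0], 0],
  [[44, 30, 0], [0, 0, 0], 0],
])

```text
clock: 2.6
eef_pos: [561.1, 220.8, 231.0]
tool_rot: [-3.141, 0.001, 1.64]
force: [-0.0, -0.0, 0.5]
width: -0.1
gripper_force: 0.0
```

>>> move_arm([
  [[0, 0, -45], [0, 0, 0], 0],
  [[0, 0, -45], [0, 0, 0], 0],
  [[0, 0, -45], [0, 0, 0], 0],
  [[0, 0, -43], [0, 0, 0], 0],
  [[0, 0, 0], [0, 0, 0], 0],
  [[0, 0, 0], [0, 0, 0], 0],
])

```text
clock: 3.35
eef_pos: [560.7, 220.5, 54.5]
tool_rot: [3.14, -0.001, 1.64]
force: [-0.0, 0.4, 0.3]
width: -0.0
gripper_force: 0.0
```

Run:
```python
from h import *
s=status.read_state();print(s["eef_pos"],s["tool_rot"],s["force"])
a=cams.get_image("top");b=cams.get_image("scene")
cv2.imwrite("pics/v1.png",np.vstack([cv2.resize(a[150:300,140:440],(600,300)),cv2.resize(b[150:300,200:440],(480,300)) if 0 else cv2.resize(b[160:310,180:480],(600,300))]))
```

```text
[560.7 220.5  54.5] [ 3.1 -0.   1.6] [-0.   0.4  0.3]
```

View pics/v1.png

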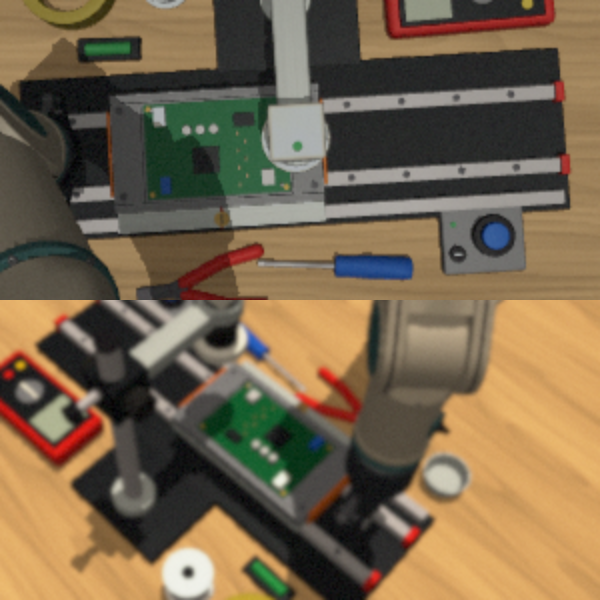

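The fingers stand about 35 mm clear of the orange pad, and nothing is disturbed. I'll push most of the way, then measure again.

>>> move_arm([
  [[0.7, -10, 0], [0, 0, 0], 0],
  [[0.7, -10, 0], [0, 0, 0], 0],
  [[0.4, -6, 0], [0, 0, 0], 0],
  [[0.3, -4, 0], [0, 0, 0], 0],
  [[0.3, -4, 0], [0, 0, 0], 0],
  [[0.3, -4, 0], [0, 0, 0], 0],
  [[0.3, -4, 0], [0, 0, 0], 0],
  [[0.5, -7, 0], [0, 0, 0], 0],
  [[0.5, -7, 0], [0, 0, 0], 0],
  [[0.5, -7, 0], [0, 0, 0], 0],
])

```text
clock: 4.7
eef_pos: [564.1, 162.7, 53.5]
tool_rot: [3.14, -0.007, 1.644]
force: [-1.4, 9.5, -2.5]
width: 0.3
gripper_force: 4.9
```

>>> move_arm([
  [[0.5, -7, 0], [0, 0, 0], 0],
  [[0.5, -7, 0], [0, 0, 0], 0],
  [[0.5, -7, 0], [0, 0, 0], 0],
  [[0.5, -7, 0], [0, 0, 0], 0],
  [[0.4, -5, 0], [0, 0, 0], 0],
  [[0.3, -4, 0], [0, 0, 0], 0],
  [[0, 0, 0], [0, 0, 0], 0],
])

```text
clock: 5.58
eef_pos: [567.0, 121.3, 53.4]
tool_rot: [3.141, -0.002, 1.641]
force: [-1.4, 2.4, 0.5]
width: -0.2
gripper_force: 1.1
```

```bash
cat >> h.py <<'E'
C=np.array([577.35,-19.9]);a=.0706
S=np.array([[np.cos(a),np.sin(a)],[-np.sin(a),np.cos(a)]])
def st(uv,z): return S@(P("top",uv,z)[:2]-C)
E
python3 - <<'E'
from h import *
s=status.read_state();print(s["eef_pos"],s["force"],S@(s["eef_pos"][:2]-C))
im=cams.get_image("top");cv2.imwrite("pics/v2raw.png",im)
for c,q in blobs(im,(3,60,60),(24,255,255),8):
    t=st(c,74)
    if abs(t[0])<100 and abs(t[1])<260: print(c,q,t)
cv2.imwrite("pics/v2.png",cv2.resize(im[190:280,200:400],None,fx=4,fy=4,interpolation=cv2.INTER_CUBIC))
E
```

```text
[567.  121.3  53.4] [-1.4  2.4  0.5] [ -0.3 141.6]
[274.6 216.7] [     0      0    560    420 166645] [10.9 25. ]
[333.  218.9] [331 197   5  43 110] [ -1.3 -97. ]
[225.4 205.7] [224 204   3   5  10] [ 40.3 126.9]
[281.9 256.8] [278 251   8  11  54] [-73.7  14.9]
```

View pics/v2.png

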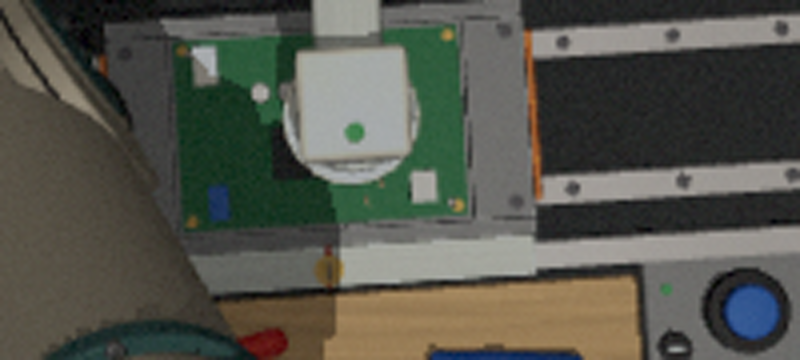

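The orange far pad (333,219) and the plunger (282,257) both put the carriage about 16.5 mm short. The finger position agrees. I'll advance 10 mm, then creep.

>>> move_arm([
  [[0.2, -3, 0], [0, 0, 0], 0],
  [[0.2, -3, 0], [0, 0, 0], 0],
  [[0.2, -2, 0], [0, 0, 0], 0],
  [[0.1, -2, 0], [0, 0, 0], 0],
  [[0, 0, 0], [0, 0, 0], 0],
  [[0, 0, 0], [0, 0, 0], 0],
])

```text
clock: 6.38
eef_pos: [568.0, 108.9, 53.2]
tool_rot: [-3.141, 0.001, 1.639]
force: [-0.5, -0.2, -1.0]
width: 0.1
gripper_force: 0.0
```

>>> move_arm([
  [[0.1, -0.8, 0], [0, 0, 0], 0],
  [[0, 0, 0], [0, 0, 0], 0],
])

```text
clock: 6.62
eef_pos: [568.0, 108.9, 53.3]
tool_rot: [-3.142, 0.0, 1.64]
force: [1.1, -0.3, 0.3]
width: -0.1
gripper_force: 0.0
```

>>> move_arm([
  [[0.1, -0.8, 0], [0, 0, 0], 0],
  [[0, 0, 0], [0, 0, 0], 0],
])

```text
clock: 6.88
eef_pos: [568.1, 108.3, 53.3]
tool_rot: [3.142, 0.0, 1.64]
force: [0.3, 1.1, -0.3]
width: 0.0
gripper_force: 0.0
```

Force fell to nothing, so the ball may have dropped already. I'll check.

```bash
cat > m.py <<'E'
from h import *
s=status.read_state();print(s["clock"],s["eef_pos"],s["force"],S@(s["eef_pos"][:2]-C))
im=cams.get_image("top");cv2.imwrite("pics/v3raw.png",im)
for c,q in blobs(im,(3,60,60),(24,255,255),8):
    t=st(c,74)
    if abs(t[0])<100 and abs(t[1])<260 and q[4]<1000: print(c,q,t, st(c,50))
E
python3 m.py
```

```text
6.875 [568.1 108.3  53.3] [ 0.3  1.1 -0.3] [ -0.2 128.5]
[340.1 217.7] [338 196   5  44 113] [   0.4 -112.2] [   1.3 -114.8]
[232.6 205.6] [232 204   2   5   8] [ 39.5 111.7] [ 41.2 113.9]
[289.  256.5] [286 251   7  11  47] [-74.2  -0. ] [-74.9  -0.2]
```

Far pad moved 15.2 mm while the tool moved 13.1 mm. The red line reads about 0 and the force is zero, so the carriage has clicked home. Backing off.

>>> move_arm([
  [[-0.7, 10, 0], [0, 0, 0], 0],
  [[-1.4, 20, 0], [0, 0, 0], 0],
  [[-1.4, 20, 0], [0, 0, 0], 0],
  [[0, 10, 40], [0, 0, 0], 0],
  [[0, 0, 45], [0, 0, 0], 0],
  [[0, 0, 45], [0, 0, 0], 0],
  [[0, 0, 45], [0, 0, 0], 0],
  [[-44, -10, 0], [0, 0, 0], 0],
  [[-44, -30, 0], [0, 0, 0], 0],
  [[-44, -30, 0], [0, 0, 0], 0],
])

```text
clock: 8.18
eef_pos: [431.0, 99.4, 228.5]
tool_rot: [3.141, -0.0, 1.643]
force: [0.7, 0.1, 1.1]
width: 0.0
gripper_force: 0.0
```

>>> move_arm([
  [[0, -45, 0], [0, 0, 0], 0],
  [[0, -45, 0], [0, 0, 0], 0],
  [[0, -45, 0], [0, 0, 0], 0],
  [[0, -45, 0], [0, 0, 0], 0],
  [[0, -45, 0], [0, 0, 0], 0],
  [[0, -45, 0], [0, 0, 0], 0],
  [[0, -45, 0], [0, 0, 0], 0],
  [[0, -20, -40], [0, 0, 0], 0],
  [[0, 0, -40], [0, 0, 0], 0],
  [[0, 0, 0], [0, 0, 0], 0],
])

```text
clock: 9.43
eef_pos: [431.4, -234.6, 146.4]
tool_rot: [-3.137, -0.004, 1.642]
force: [-0.2, 0.2, 0.4]
width: 0.3
gripper_force: 0.0
```

```bash
python3 m.py
python3 - <<'E'
from h import *
im=cv2.imread("pics/v3raw.png")
for c,q in blobs(im,(100,150,40),(125,255,255),20): print("blue",c,q,P("top",c,44))
cv2.imwrite("pics/v3.png",cv2.resize(im[190:290,220:420],None,fx=4,fy=4,interpolation=cv2.INTER_CUBIC))
E
```

```text
9.425 [ 431.4 -234.6  146.4] [-0.2  0.2  0.4] [-160.7 -203.8]
[340.2 217.6] [338 196   5  44 116] [   0.6 -112.3] [   1.6 -114.9]
[233.6 224.2] [232 203   4  44  96] [  0.3 112. ] [  1.2 114.1]
[289.1 256.3] [286 251   7  11  48] [-73.8  -0.1] [-74.5  -0.3]
blue [135.6  15.5] [ 105    0   61   35 1588] [1028.9  317.4   44. ]
blue [214.6  20.1] [209   4  12  34 271] [1020.3  143.3   44. ]
blue [  3.7 135.5] [  0 100  10  74 605] [758.6 596.1  44. ]
blue [261.5 239.8] [259 236   6   9  37] [537.8  34.   44. ]
blue [387.3 267.4] [381 261  14  14 158] [ 481.3 -236.6   44. ]
blue [326.5 283. ] [308 278  38  12 392] [ 446.8 -106.2   44. ]
```

View pics/v3.png

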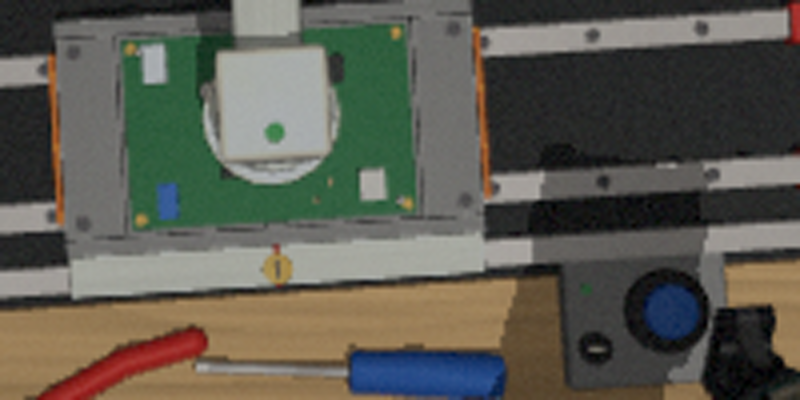

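Pads sit at ±112 mm with the red line over the middle, so the carriage is home. The button is at (481,-237).

>>> move_arm([
  [[25, -1.2, 0], [0, 0, 0], 0],
  [[25, -1.2, 0], [0, 0, 0], 0],
  [[0, 0, -40], [0, 0, 0], 0],
  [[0, 0, -35], [0, 0, 0], 0],
  [[0, 0, -15], [0, 0, 0], 0],
  [[0, 0, -5], [0, 0, 0], 0],
  [[0, 0, 0], [0, 0, 0], 0],
])

```text
clock: 10.35
eef_pos: [483.5, -239.1, 54.4]
tool_rot: [3.14, 0.001, 1.64]
force: [0.5, -0.5, 0.7]
width: -0.2
gripper_force: 0.0
```

>>> move_arm([
  [[0, 0, -3], [0, 0, 0], 0],
  [[0, 0, -3], [0, 0, 0], 0],
  [[0, 0, -3], [0, 0, 0], 0],
  [[0, 0, -3], [0, 0, 0], 0],
  [[0, 0, 0], [0, 0, 0], 0],
  [[0, 0, 0], [0, 0, 0], 0],
])

```text
clock: 11.1
eef_pos: [482.7, -239.1, 41.4]
tool_rot: [3.141, 0.0, 1.64]
force: [-0.3, -0.8, 2.1]
width: -0.1
gripper_force: 1.1
```

>>> move_arm([
  [[0, 0, -1.5], [0, 0, 0], 0],
  [[0, 0, -1.5], [0, 0, 0], 0],
  [[0, 0, 0], [0, 0, 0], 0],
  [[0, 0, 0], [0, 0, 0], 0],
])

```text
clock: 11.6
eef_pos: [482.7, -239.1, 38.4]
tool_rot: [3.141, 0.0, 1.64]
force: [-0.2, -0.7, 3.5]
width: 0.0
gripper_force: 1.8
```

>>> move_arm([
  [[0, 0, -1], [0, 0, 0], 0],
  [[0, 0, 0], [0, 0, 0], 0],
  [[0, 0, 0], [0, 0, 0], 0],
])

```text
clock: 11.98
eef_pos: [482.7, -239.2, 38.0]
tool_rot: [3.141, 0.001, 1.64]
force: [-1.5, 0.4, 10.1]
width: -0.0
gripper_force: 4.9
```

>>> move_arm([
  [[0, 0, -1], [0, 0, 0], 0],
  [[0, 0, 0], [0, 0, 0], 0],
  [[0, 0, 0], [0, 0, 0], 0],
])

```text
clock: 12.35
eef_pos: [482.8, -239.2, 37.8]
tool_rot: [3.141, 0.001, 1.64]
force: [-3.0, 0.2, 18.2]
width: -0.1
gripper_force: 8.9
```

Button bottomed at 38 mm with the force rising steeply to 18 N, so it is fully down. Releasing now.

>>> move_arm([
  [[0, 0, 5], [0, 0, 0], 0],
  [[0, 0, 10], [0, 0, 0], 0],
  [[0, 0, 30], [0, 0, 0], 0],
  [[0, 0, 40], [0, 0, 0], 0],
  [[-20, -20, 40], [0, 0, 0], 0],
  [[-40, -40, 0], [0, 0, 0], 0],
  [[-40, -40, 0], [0, 0, 0], 0],
  [[0, 0, 0], [0, 0, 0], 0],
  [[0, 0, 0], [0, 0, 0], 0],
])

```text
clock: 13.48
eef_pos: [382.8, -338.5, 161.3]
tool_rot: [3.141, -0.001, 1.64]
force: [0.5, 0.1, 0.8]
width: -0.3
gripper_force: 0.0
```

```bash
python3 m.py; python3 -c "
import cv2
cv2.imwrite('pics/v4.png',cv2.imread('pics/v3raw.png'))"
```

```text
13.475 [ 382.8 -338.5  161.3] [0.5 0.1 0.8] [-216.5 -304.1]
[340.2 217.6] [338 196   5  44 115] [   0.5 -112.2] [   1.4 -114.9]
[233.5 224.3] [232 203   4  44  94] [  0.2 112. ] [  1.1 114.2]
[289.1 256.3] [286 251   7  11  48] [-73.8  -0.1] [-74.5  -0.3]
```

View pics/v4.png

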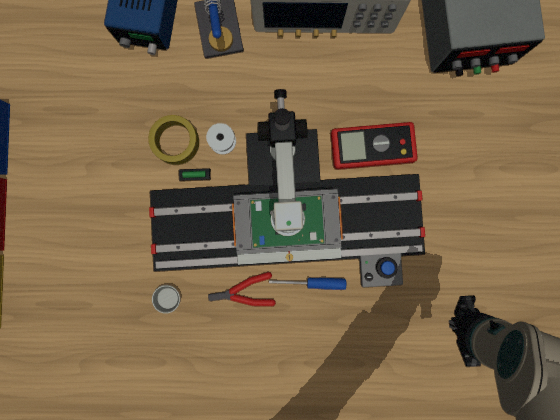

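The carriage is centred under the lens (pads at x=233 and 340), the button at (387,267) is free, the bystanders haven't moved, and the arm is clear.

```bash
python3 -c "
from cell import ctrl
print(ctrl.finish_job())"
```

```text
the job is handed in; nothing more can be done
None
```

The carriage is clicked home in its notch, measured within about 0.3 mm of centre. The shutter button was pressed fully down and released, the board and bystanders were left untouched, and the job was handed in at about 13.5 s.

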